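# Shut and lock the valve cap cabinet

## Robot

A 7-joint arm with a two-finger parallel gripper is mounted at the origin on the work surface. World frame = base frame: x ahead of the robot, y to its left, z up, the work surface at z = 0. Lengths are in m, angles in rad, forces in N, time in s.
With the tool pointing down it reaches from about 0.425 to 1.025 m from the base axis. Payload 3.6 kg.
Tool frame: the origin (TCP) lies at the centre of the arm's flange, where the gripper is bolted on; the fingertips stand 173 mm ahead of it and the grasp point (between the pads) lies 155 mm ahead of it; z points along the fingers, y is the direction in which the jaws open and shut (so a half turn about z gives the same grasp; the last joint's range is limited). The gripper opens to 85 mm and grips with 20 to 120 N. Pads are 22 mm wide; open, the fingers measure 114 mm over their backs; the gripper's body (76 mm by 85 mm) begins 54 mm behind the grasp point. The pads swing forward as they close: fully open they stand 13 mm farther back than shut.
Start: joints at [-1.427, 0.591, 0.048, 1.609, -0.033, 0.943, -0.034], TCP at [0.171, 0.705, 0.405] pointing down, gripper open.
Joint ranges: [-2.69, 2.69], [-0.47, 2.24], [-1.27, 1.36], [0.19, 2.51], [-1.53, 4.68], [0.08, 2.07], [-3.09, 3.09]. Speed limits (rad/s): [2.57, 2.57, 3.14, 3.14, 3.14, 3.14, 3.14].

## Interface

Orientations are given as [roll, pitch, yaw] about the fixed x, y, z axes, in that order (R = Rz(yaw) Ry(pitch) Rx(roll)).
In Python, from rig import env gives the robot as it stands.
- The arm moves only by the tool play_rows, never from a script. Its argument "deltas" is a list of rows, each an object of numbers: "grip": the finger opening in m, from 0 to 0.0854; "tx", "ty", "tz": the shift along the tool's x, y, z in m; "yaw": the turn about the tool's z in rad. In form: [{"grip": .., "tx": .., "ty": .., "tz": .., "yaw": ..}, ...]. A call has 1 to 5 rows; each row shifts and turns the commanded pose from where the row before left it, along the tool's axes as they then stand; what a row does not reach is not made up. A row lasts 1/8 s, in which the tool goes at most 62.5 mm and 10.7 degrees, less where a joint would pass 70% of its speed; a pose out of reach is approached as far as the arm can. A call with a gripper value outside its range is refused whole. The fingers move at their own pace and stop on an object; "force" is the grip in N (left out, the last holds). Time passes only in rows, so rows that do not move let the fingers close. It gives the time, the measured TCP pose, the force and the opening at its end, in the units of the state.
- env.sense(): the state, without advancing time (a new reading comes with each control period).
- env.read_camera(name): name is "scene" or "top"; returns a dict with "color" (480x640x3 uint8, red, green, blue), "vertical_fov" (degrees; the focal length in pixels is half the picture's height over the tangent of half this angle, whatever the lens; pixels are square), "cx", "cy" (the principal point, pixels), "D" ([k1, k2, p1, p2, k3] as OpenCV has them; the pictures are not rectified), "camera_from_world" (4x4, takes a point from world to camera coordinates). Camera axes: x right, y down, z forward; pixel columns grow to the right and rows downward; lengths in m; the calibration is good to about 2 mm. A picture is of the moment at which its call begins. There is no depth.
- env.sign_off(): hands the job in, once; it reports no verdict.
The state is a dict: "time": time; "joint_pos": joint angles; "joint_velocities": joint speeds; "joint_efforts": joint torques, N m; "ee_pos": TCP position; "eef_rot": TCP orientation; "ft_force": force on the tool from outside, world axes, zero at the start; "moment": the same for the moment, N m; "grip_width": finger opening in m.
Only numpy, scipy, OpenCV 4.12 (cv2) and the standard library are available. Lean on these libraries where they do the work, as an engineer would, in place of code of your own. Each camera call takes 0.05 s, during which the arm holds its last target. There are 200 camera calls.

## Task

Lock up the valve cap cabinet: with a fingertip push the glass sliding door fully shut by its black pull, then flick the tabs of the lock's star wheel counterclockwise (seen from above), click by click, until the pink tab has clicked in line with the brass pointer, without turning it past. Leave the wheel alone until the door is shut, and leave the goods and the can where they stand.

Things in the scene. Friction and masses are not known exactly. Their poses are not given: they have to be found in the camera images.
- cabinet: Fixed brown wooden display cabinet, open on top, 180 (x) by 340 (y) by 120 mm tall, walls 10 mm, cork floor 34 mm above the table. Front, facing the robot: fixed glass on the +y half, the sliding door's opening on the -y half. At its -y end a wooden pedestal, 170 x 170 mm, 60 mm tall, carries the lock. Origin: underside centre of the display part; x to the back, y along the front, z up.
- door (a joint): Glass sliding door, aluminium framed, 165 mm wide, 84 mm tall, its top 120 mm above the table, in the cabinet's front. Value in m: 0 is fully shut (end stop), growing to 0.14 as it slides open along the cabinet's +y. It needs about 1.2 N to slide and stays where it is left.
- pull_top (a point): Centre of the top face of the door's pull, an upright black block 12 mm wide (cabinet's y), standing out 36 mm in front of the glass; this point is 22 mm in front of the pane. The block is 60 mm tall, its top 131 mm above the table. Moves with the door; axes as the cabinet's. Space is free beside it on both sides.
- lock: Fixed grey lock housing on the pedestal, 130 x 130 mm, 22 mm tall, its flat top 82 mm above the table, at a slight angle to the cabinet. Origin: centre of its underside, below the wheel's axis; z up, y points from the wheel's axis to the brass pointer.
- lock_axis (a point): Point on the vertical axis of the lock's star wheel, level with the top of its hub and tabs, 114 mm above the table. Axes as the housing's: y points from here to the pointer.
- pointer (a point): Brass pointer, a small arrow on the housing's top, on the side of the lock towards the display part, 46 to 64 mm from the wheel's axis, its top 89 mm above the table. This point: its inner tip.
- wheel (a joint): Turning of the lock's star wheel, in rad, counterclockwise from above positive: the angle from the pointer to the pink tab, 0 when in line. Clicks at multiples of 1.047 (60 degrees); pushed past half way, a spring draws it on to the next click. Needs about 3 N at a tab's end; damped, does not run on. Starts two to four clicks short (-2.09, -3.14 or -4.19); stops at -5.44 and 1.25.
- pink_tip (a point): Top edge of the outer end of the wheel's pink tab. The star wheel: a black hub 52 mm across with six upright radial tabs, 60 degrees apart, 8 mm thick, reaching 48 mm out from the axis, from 94 to 114 mm above the table (12 mm clear over the housing); five are aluminium, one is bright pink. Turns with the wheel.
- skull_a: Goods, loose, to be left alone: silver skull valve cap, 18 mm across, 27 mm tall, on the cork floor inside the cabinet. Origin: at its underside.
- skull_b: Goods, loose, to be left alone: a second silver skull valve cap, 18 mm across, 27 mm tall, on the cork floor inside the cabinet. Origin: at its underside.
- gauge: Goods, loose, to be left alone: black plastic tread depth gauge lying flat, 112 x 22 x 12 mm (wide body 85 mm, origin under its middle), on the cork floor inside the cabinet. Origin: at its underside.
- lugcover: Goods, loose, to be left alone: chrome lug nut cover, 27 mm across, 33 mm tall, on the cork floor inside the cabinet. Origin: at its underside.
- coretool: Goods, loose, to be left alone: matte steel T-shaped valve core tool lying flat, 50 x 36 x 10 mm, on the cork floor inside the cabinet. Origin: at its underside.
- dicecap: Goods, loose, to be left alone: pink dice valve cap, a 16 mm cube, on the cork floor inside the cabinet. Origin: at its underside.
- polish: Bystander, loose: polish can, 40 mm across, 100 mm tall, on the table to the robot's right of the cabinet. Origin: at its underside.

How it is judged:
On the way, in this order (a step that is already met when the one before it is completed fails the run):
1. the glass door is fully shut (value of joint door below 0.005 m), for 0.2 s.
2. the pink tab has clicked in at the pointer (value of joint wheel between -0.15 and 0.15 rad), for 0.3 s.
At the end, for the whole second after the job is handed in: The door stands within 6 mm of fully shut, and the wheel rests in the click where the pink tab points at the brass pointer (within 0.15 rad), no longer turning (all of step 2 and value of joint door below 0.006 m and velocity of joint wheel between -0.1 and 0.1 rad/s); the robot touches nothing.
It fails at once if the wheel is turned past the pointer by more than half a click (value of joint wheel above 0.6 rad).
It fails at once if the wheel is turned a click while the door is still open (value of joint door above 0.015 m and distance of pink_tip from where it was at the start of the episode above 0.035 m).
It fails at once if goods or the can are lifted, carried or shoved (more than 15 mm) (distance of any of skull_a, skull_b, gauge, lugcover, coretool, dicecap, polish from where it was at the start of the episode above 0.015 m).
It also fails if it takes over 61 s, if anything falls off the work surface, if the arm or the gripper's body presses on something with over 40 N, if the wrist force passes 120 N, or if a joint passes its speed limit or range.

## Working session

There is one attempt and no reset: what is moved stays moved. The work goes in short steps, Python scripts to look and compute and a tool call to move; the robot and the scene stay as the last step left them, time stands still between calls to the robot, and variables do not carry over. Pictures are saved under pics/ and viewed, about 8 in all and at most 12, crops included, and the job is handed in when it is done.

Besides the shell and the picture viewer there is one more tool, called after "Emit:" in YAML: its name, and indented under it one key for each argument. play_rows: Moves the arm, as the interface text tells. Its arguments: {"type":"object","properties":{"deltas":{"type":"array"},"force":{"type":"number"}},"required":["deltas"]}

```bash
ls; mkdir -p pics; cat > h.py <<'E'
import numpy as np, cv2
from rig import env
def K(c):
    f=240/np.tan(np.radians(c["vertical_fov"])/2)
    return np.array([[f,0,c["cx"]],[0,f,c["cy"]],[0,0,1]])
def plane(c,uv,z):
    "pixels -> world points on height z"
    p=cv2.undistortPoints(np.float64(uv).reshape(-1,1,2),K(c),np.float64(c["D"]))[:,0]
    T=np.array(c["camera_from_world"]);R,t=T[:3,:3],T[:3,3]
    o=-R.T@t; d=np.c_[p,np.ones(len(p))]@R
    return o+d*((z-o[2])/d[:,2])[:,None]
def proj(c,X):
    T=np.array(c["camera_from_world"])
    return cv2.projectPoints(np.float64(X).reshape(-1,3),cv2.Rodrigues(T[:3,:3])[0],T[:3,3],K(c),np.float64(c["D"]))[0][:,0]
def shot(n,tag):
    c=env.read_camera(n); cv2.imwrite(f"pics/{tag}.png",c["color"][...,::-1]); return c
E
python3 - <<'E'
from h import *
for n in("top","scene"):
    c=shot(n,n+"0"); T=np.array(c["camera_from_world"]); print(n,c["vertical_fov"],-T[:3,:3].T@T[:3,3],T[2,:3])
print(env.sense())
E
```

```text
pics
top 54.047806187138576 [ 0.42026095 -0.09112288  0.98755421] [ 0.19077781  0.01659956 -0.98149289]
scene 47.094892517630065 [ 1.29089381 -0.37887203  0.85928655] [-0.65155203  0.2868603  -0.70227568]
{'time': 0.1, 'joint_pos': array([-1.42647962,  0.59200071,  0.04831455,  1.60969259, -0.03332316,
        0.94270226, -0.03367184]), 'joint_velocities': array([ 0.00100662, -0.00110277, -0.00109482, -0.00195356, -0.00240917,
       -0.00172839, -0.00053497]), 'joint_efforts': array([ 4.22196594e-03, -5.49993896e+01,  1.55297019e+00, -1.98824590e+01,
        9.73173272e-03,  3.79007484e-03, -8.22460606e-06]), 'ee_pos': array([0.1706772 , 0.70421495, 0.40367493]), 'eef_rot': array([-3.13959747e+00,  9.80973524e-05,  2.90386240e+00]), 'ft_force': array([-0.20744789, -0.3463037 ,  0.75474591]), 'moment': array([ 0.00306322, -0.00337827, -0.03578906]), 'grip_width': 0.08494548342864877}
```

View pics/top0.png

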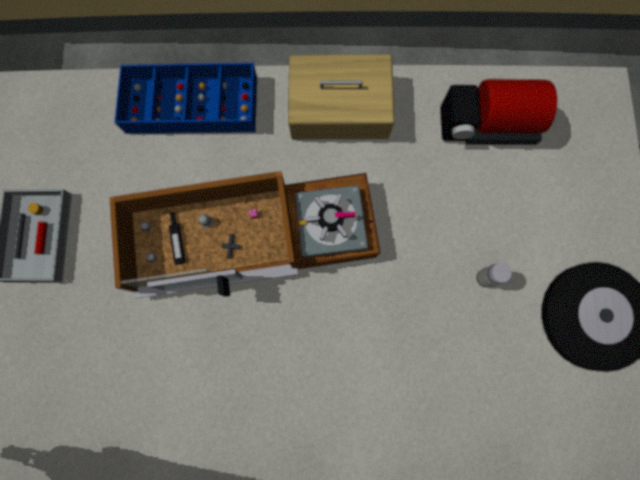

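View pics/scene0.png

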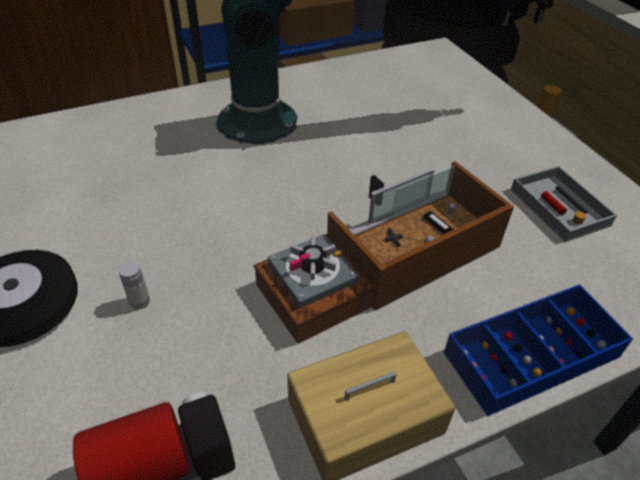

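```bash
python3 - <<'E'
from h import *
c=shot("top","t1"); im=c["color"]
a=cv2.resize(im[170:300,200:390],None,fx=4,fy=4,interpolation=cv2.INTER_CUBIC); cv2.imwrite("pics/crop1.png",a[...,::-1])
hsv=cv2.cvtColor(im,cv2.COLOR_RGB2HSV)
def blobs(m,name,z):
    n,l,s,ce=cv2.connectedComponentsWithStats(m.astype(np.uint8))
    for i in range(1,n):
        if s[i][4]>5: print(name,s[i],ce[i].round(1),plane(c,[ce[i]],z)[0].round(4))
h,s,v=hsv[...,0],hsv[...,1],hsv[...,2]
box=np.zeros(h.shape,bool); box[170:300,100:390]=1
blobs(box&(h>150)&(h<176)&(s>120)&(v>90),"pink",.114)
blobs(box&(h>14)&(h<30)&(s>150)&(v>140),"brass",.089)
blobs(box&(v<40),"dark",.131)
E
```

```text
pink [249 211   9   7  39] [253.4 214.3] [0.6414 0.0484 0.114 ]
pink [335 211  21   7 105] [344.2 214. ] [ 0.6418 -0.1256  0.114 ]
brass [301 221   4   3   8] [303. 222.] [ 0.632  -0.0457  0.089 ]
dark [ 116  181  161   98 2246] [163.1 218.7] [0.6287 0.2175 0.131 ]
dark [319 205  24  26 187] [329.5 218.8] [ 0.6282 -0.0974  0.131 ]
dark [170 212  15  52 220] [177.  236.6] [0.5942 0.1886 0.131 ]
dark [292 238   3   9  16] [293.2 241.6] [ 0.5847 -0.0301  0.131 ]
dark [294 254  24  14 142] [304.4 261.9] [ 0.5468 -0.0512  0.131 ]
dark [217 276  13  20 191] [223.  285.3] [0.5031 0.0977 0.131 ]
dark [122 284  15   6  56] [129.2 286.7] [0.4997 0.2727 0.131 ]
```

View pics/crop1.png

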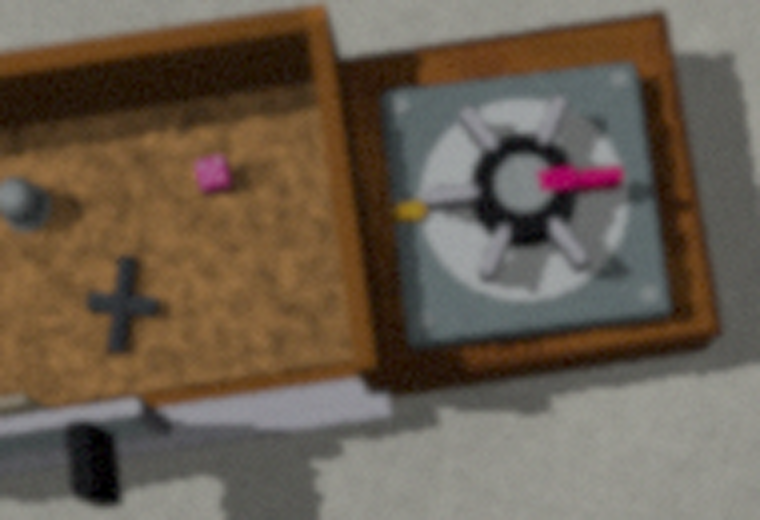

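```bash
python3 - <<'E'
from h import *
c=env.read_camera("top")
f=lambda u,v:(200+u/4,170+v/4)
tips=plane(c,[f(622,177),f(430,193),f(526,186)],.114); ptr=plane(c,[f(393,211),f(425,209)],.089)
print("tips",tips.round(4)); A=(tips[0]+tips[1])/2; print("axis",A,"span",np.linalg.norm(tips[0]-tips[1]))
d=ptr[1]-A; print("ptr",ptr.round(4),np.linalg.norm(d[:2]),"ang",np.degrees(np.arctan2(-d[0],d[1])))
d=tips[0]-A; print("pink ang",np.degrees(np.arctan2(-d[0],d[1])))
cor=plane(c,[f(325,8),f(375,367),(110,197),(117,289)],.12);print("cab BR FR BL FL",cor.round(4))
print("pull top cand",plane(c,[f(68,427),f(96,425),f(80,500),f(118,503)],.131).round(4))
h=plane(c,[f(382,92),f(638,64),f(672,316),f(410,346)],.082);print("housing",h.round(4),h.mean(0))
a=cv2.resize(c["color"][265:305,190:310],None,fx=6,fy=6,interpolation=cv2.INTER_CUBIC); cv2.imwrite("pics/crop2.png",cv2.convertScaleAbs(a,alpha=2)[...,::-1])
E
```

```text
tips [[ 0.6413 -0.1472  0.114 ]
 [ 0.6335 -0.0555  0.114 ]
 [ 0.6369 -0.1013  0.114 ]]
axis [ 0.63739089 -0.10131631  0.114     ] span 0.09202734008433547
ptr [[ 0.6305 -0.0364  0.089 ]
 [ 0.6315 -0.0521  0.089 ]] 0.04960417911783998 ang 6.825230668195655
pink ang -175.10260203756098
cab BR FR BL FL [[ 0.7243 -0.004   0.12  ]
 [ 0.5486 -0.0307  0.12  ]
 [ 0.6752  0.3301  0.12  ]
 [ 0.4962  0.3005  0.12  ]]
pull top cand [[0.5189 0.1095 0.131 ]
 [0.5198 0.0966 0.131 ]
 [0.4854 0.1025 0.131 ]
 [0.4841 0.085  0.131 ]]
housing [[ 0.6933 -0.0297  0.082 ]
 [ 0.7078 -0.1579  0.082 ]
 [ 0.5796 -0.1728  0.082 ]
 [ 0.5646 -0.045   0.082 ]] [ 0.63631806 -0.10136339  0.082     ]
```

View pics/crop2.png

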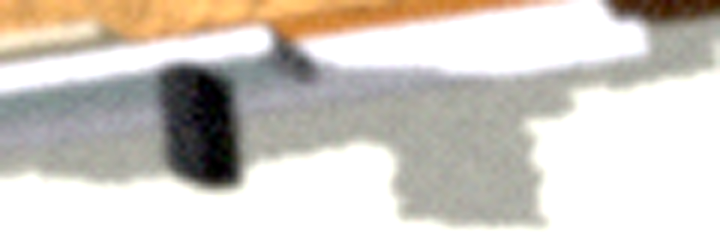

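Emit:
play_rows:
  deltas:
    - {"grip": 0,"yaw": -0.13}
    - {"grip": 0,"yaw": -0.13}
    - {"grip": 0,"yaw": -0.13}
    - {"grip": 0}
  force: 40

```text
$.deltas[0]: bad value
```

```bash
cat >> h.py <<'E'
def to(x,y,z):
    s=env.sense(); p=s["ee_pos"]; w=s["eef_rot"][2]; d=np.array([x,y,z])-p
    print("t",round(s["time"],2),"p",p.round(4),"yaw",np.degrees(w).round(2),"F",s["ft_force"].round(2),"g",round(s["grip_width"],4))
    print("tool d",np.round([d[0]*np.cos(w)+d[1]*np.sin(w),d[0]*np.sin(w)-d[1]*np.cos(w),-d[2]],4))
E
python3 -c "
from h import *
print(env.sense()['eef_rot']);to(.489,.1485,.40)"
```

```text
[-3.14026239e+00  1.20904409e-04  2.90386343e+00]
t 0.2 p [0.1707 0.7044 0.404 ] yaw 166.38 F [-0.06  0.59 -0.19] g 0.0852
tool d [-0.4402 -0.4653  0.004 ]
```

Emit:
play_rows:
  deltas:
    - {"grip": 0.0,"tx": 0,"ty": 0,"tz": 0,"yaw": -0.13}
    - {"grip": 0.0,"tx": 0,"ty": 0,"tz": 0,"yaw": -0.13}
    - {"grip": 0.0,"tx": 0,"ty": 0,"tz": 0,"yaw": -0.13}
    - {"grip": 0.0,"tx": 0,"ty": 0,"tz": 0,"yaw": 0}
  force: 40

```text
time: 0.7
ee_pos: [0.171, 0.7044, 0.4044]
eef_rot: [-3.141, -0.0, -2.991]
ft_force: [-0.3, 0.0, -0.4]
grip_width: 0.0125
```

```bash
python3 -c "
from h import *
to(.489,.1485,.40)"
```

```text
t 0.7 p [0.171  0.7044 0.4044] yaw -171.38 F [-0.29  0.03 -0.37] g 0.0125
tool d [-0.231  -0.5973  0.0044]
```

Emit:
play_rows:
  deltas:
    - {"grip": 0,"tx": -0.02,"ty": -0.05,"tz": 0,"yaw": 0}
    - {"grip": 0,"tx": -0.02,"ty": -0.05,"tz": 0,"yaw": 0}
    - {"grip": 0,"tx": -0.02,"ty": -0.05,"tz": 0,"yaw": 0}
    - {"grip": 0,"tx": -0.02,"ty": -0.05,"tz": 0,"yaw": 0}
    - {"grip": 0,"tx": -0.02,"ty": -0.05,"tz": 0,"yaw": 0}

```text
time: 1.32
ee_pos: [0.3084, 0.4711, 0.4049]
eef_rot: [3.141, 0.0, -2.992]
ft_force: [0.6, 0.1, -0.9]
grip_width: 0.0001
```

Emit:
play_rows:
  deltas:
    - {"grip": 0,"tx": -0.02,"ty": -0.05,"tz": 0,"yaw": 0}
    - {"grip": 0,"tx": -0.02,"ty": -0.05,"tz": 0,"yaw": 0}
    - {"grip": 0,"tx": -0.02,"ty": -0.05,"tz": 0,"yaw": 0}
    - {"grip": 0,"tx": -0.02,"ty": -0.05,"tz": 0,"yaw": 0}
    - {"grip": 0,"tx": -0.02,"ty": -0.05,"tz": 0,"yaw": 0}

```text
time: 1.95
ee_pos: [0.445, 0.2392, 0.405]
eef_rot: [3.141, 0.001, -2.992]
ft_force: [0.1, 0.4, -0.7]
grip_width: -0.0
```

```bash
python3 -c "
from h import *
to(.489,.1485,.30)"
```

```text
t 1.95 p [0.445  0.2392 0.405 ] yaw -171.41 F [ 0.06  0.39 -0.68] g -0.0
tool d [-0.0299 -0.0963  0.105 ]
```

Emit:
play_rows:
  deltas:
    - {"grip": 0,"tx": -0.015,"ty": -0.048,"tz": 0,"yaw": 0}
    - {"grip": 0,"tx": -0.015,"ty": -0.048,"tz": 0,"yaw": 0}
    - {"grip": 0,"tx": 0,"ty": 0,"tz": 0.04,"yaw": 0}
    - {"grip": 0,"tx": 0,"ty": 0,"tz": 0.04,"yaw": 0}
    - {"grip": 0,"tx": 0,"ty": 0,"tz": 0.0,"yaw": 0}

```text
time: 2.58
ee_pos: [0.4874, 0.1499, 0.3226]
eef_rot: [-3.14, -0.006, -2.991]
ft_force: [0.3, 0.4, -0.6]
grip_width: -0.0001
```

```bash
python3 - <<'E'
from h import *
to(.489,.1485,.275)
c=shot("scene","s1"); p=env.sense()["ee_pos"]
print(proj(c,[p-[0,0,.173],p-[0,0,.100]]))
a=cv2.resize(c["color"][80:290,290:530],None,fx=3,fy=3,interpolation=cv2.INTER_CUBIC); cv2.imwrite("pics/crop3.png",a[...,::-1])
E
```

```text
t 2.58 p [0.4874 0.1499 0.3226] yaw -171.39 F [ 0.31  0.44 -0.63] g -0.0001
tool d [-0.0014 -0.0016  0.0476]
[[393.39283466 161.82398567]
 [397.30852069 133.00178208]]
```

View pics/crop3.png

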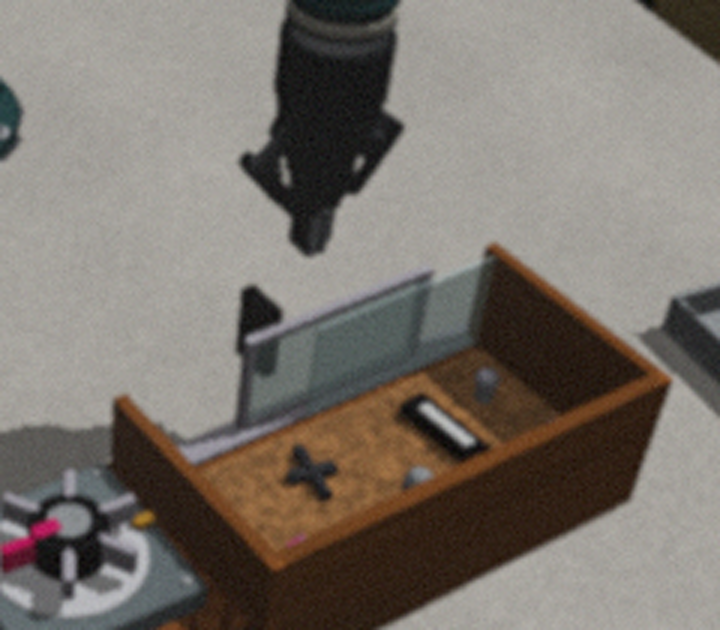

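Emit:
play_rows:
  deltas:
    - {"grip": 0,"tx": 0,"ty": 0,"tz": 0.05,"yaw": 0}
    - {"grip": 0,"tx": 0,"ty": 0,"tz": 0,"yaw": 0}
    - {"grip": 0,"tx": 0,"ty": -0.015,"tz": 0,"yaw": 0}
    - {"grip": 0,"tx": 0,"ty": -0.015,"tz": 0.0,"yaw": 0}
    - {"grip": 0,"tx": 0,"ty": -0.015,"tz": 0.0,"yaw": 0}

```text
time: 3.25
ee_pos: [0.4962, 0.1048, 0.2763]
eef_rot: [3.141, 0.004, -2.99]
ft_force: [1.2, 1.4, 1.0]
grip_width: 0.0002
```

Emit:
play_rows:
  deltas:
    - {"grip": 0,"tx": 0,"ty": -0.01,"tz": 0,"yaw": 0}
    - {"grip": 0,"tx": 0,"ty": -0.01,"tz": 0,"yaw": 0}
    - {"grip": 0,"tx": 0,"ty": -0.01,"tz": 0,"yaw": 0}
    - {"grip": 0,"tx": 0,"ty": -0.01,"tz": 0.0,"yaw": 0}

```text
time: 3.75
ee_pos: [0.5015, 0.0659, 0.2746]
eef_rot: [3.141, -0.0, -2.989]
ft_force: [0.6, 1.5, 1.1]
grip_width: 0.0001
```

Emit:
play_rows:
  deltas:
    - {"grip": 0,"tx": 0,"ty": -0.008,"tz": 0,"yaw": 0}
    - {"grip": 0,"tx": 0,"ty": -0.008,"tz": 0,"yaw": 0}
    - {"grip": 0,"tx": 0,"ty": -0.008,"tz": 0,"yaw": 0}

```text
time: 4.12
ee_pos: [0.5051, 0.0423, 0.2746]
eef_rot: [3.142, -0.0, -2.989]
ft_force: [-0.4, 2.2, 1.0]
grip_width: -0.0
```

```bash
python3 - <<'E'
from h import *
to(.5,.05,.275)
c=shot("scene","s2")
a=cv2.resize(c["color"][80:290,290:530],None,fx=3,fy=3,interpolation=cv2.INTER_CUBIC); cv2.imwrite("pics/crop4.png",a[...,::-1])
E
```

```text
t 4.12 p [0.5051 0.0423 0.2746] yaw -171.26 F [-0.39  2.22  0.97] g -0.0
tool d [ 0.0038  0.0084 -0.0004]
```

View pics/crop4.png

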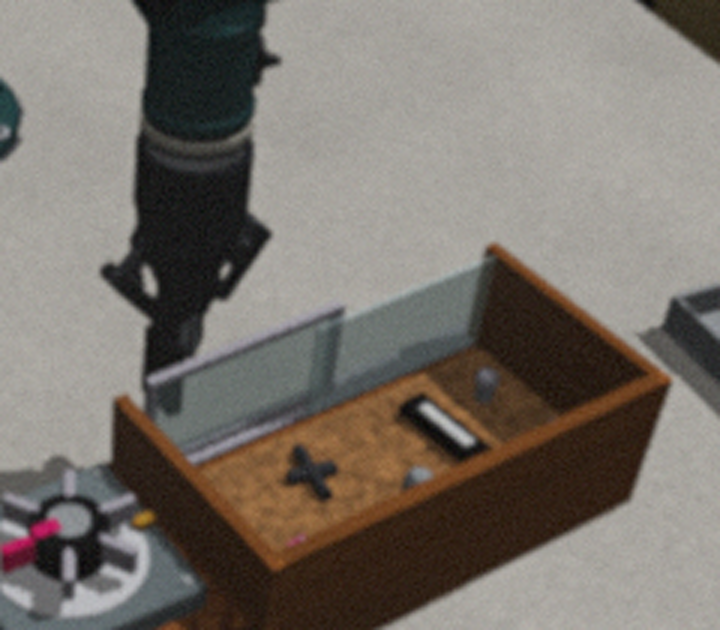

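Emit:
play_rows:
  deltas:
    - {"grip": 0,"tx": 0,"ty": -0.006,"tz": 0,"yaw": 0}
    - {"grip": 0,"tx": 0,"ty": -0.006,"tz": 0,"yaw": 0}

```text
time: 4.42
ee_pos: [0.5066, 0.0306, 0.2746]
eef_rot: [3.141, -0.001, -2.989]
ft_force: [-0.4, 2.3, -0.9]
grip_width: 0.0
```

Emit:
play_rows:
  deltas:
    - {"grip": 0,"tx": 0,"ty": -0.004,"tz": 0,"yaw": 0}
    - {"grip": 0,"tx": 0,"ty": 0,"tz": 0,"yaw": 0}

```text
time: 4.68
ee_pos: [0.5074, 0.0261, 0.2746]
eef_rot: [-3.141, -0.0, -2.99]
ft_force: [-0.8, 0.2, 0.3]
grip_width: -0.0002
```

Emit:
play_rows:
  deltas:
    - {"grip": 0,"tx": 0,"ty": -0.004,"tz": 0,"yaw": 0}
    - {"grip": 0,"tx": 0,"ty": 0,"tz": 0,"yaw": 0}

```text
time: 4.92
ee_pos: [0.5079, 0.023, 0.2747]
eef_rot: [3.141, -0.0, -2.989]
ft_force: [-0.2, 2.1, -1.1]
grip_width: -0.0004
```

Emit:
play_rows:
  deltas:
    - {"grip": 0,"tx": 0,"ty": -0.004,"tz": 0,"yaw": 0}
    - {"grip": 0,"tx": 0,"ty": 0,"tz": 0,"yaw": 0}

```text
time: 5.18
ee_pos: [0.5081, 0.0222, 0.2747]
eef_rot: [3.137, -0.001, -2.986]
ft_force: [-2.3, 9.6, 0.6]
grip_width: 0.0001
```

Emit:
play_rows:
  deltas:
    - {"grip": 0,"tx": 0,"ty": -0.002,"tz": 0,"yaw": 0}
    - {"grip": 0,"tx": 0,"ty": 0,"tz": 0,"yaw": 0}

```text
time: 5.42
ee_pos: [0.5082, 0.0219, 0.2747]
eef_rot: [3.136, -0.001, -2.984]
ft_force: [-3.0, 12.0, 1.7]
grip_width: -0.0
```

Emit:
play_rows:
  deltas:
    - {"grip": 0,"tx": 0,"ty": 0.015,"tz": 0,"yaw": 0}
    - {"grip": 0,"tx": 0,"ty": 0.015,"tz": 0,"yaw": 0}
    - {"grip": 0,"tx": 0,"ty": 0,"tz": -0.05,"yaw": 0}
    - {"grip": 0,"tx": 0,"ty": 0,"tz": -0.02,"yaw": 0}

```text
time: 5.92
ee_pos: [0.5051, 0.0469, 0.3466]
eef_rot: [-3.141, 0.003, -2.989]
ft_force: [-0.1, -0.5, -0.5]
grip_width: -0.0
```

```bash
python3 - <<'E'
from h import *
A=np.array([.637,-.1013]);a=np.radians(6.6); r=.054; y=np.array([-np.sin(a),np.cos(a)]); x=np.array([np.cos(a),np.sin(a)])
print("front gap pt",A-r*x)
to(*(A-r*x),.345)
c=shot("scene","s3")
a=cv2.resize(c["color"][80:330,240:480],None,fx=3,fy=2.4,interpolation=cv2.INTER_CUBIC); cv2.imwrite("pics/crop5.png",a[...,::-1])
E
```

```text
front gap pt [ 0.58335787 -0.10750661]
t 5.92 p [0.5051 0.0469 0.3466] yaw -171.28 F [-0.09 -0.49 -0.54] g -0.0
tool d [-0.054  -0.1645  0.0016]
```

View pics/crop5.png

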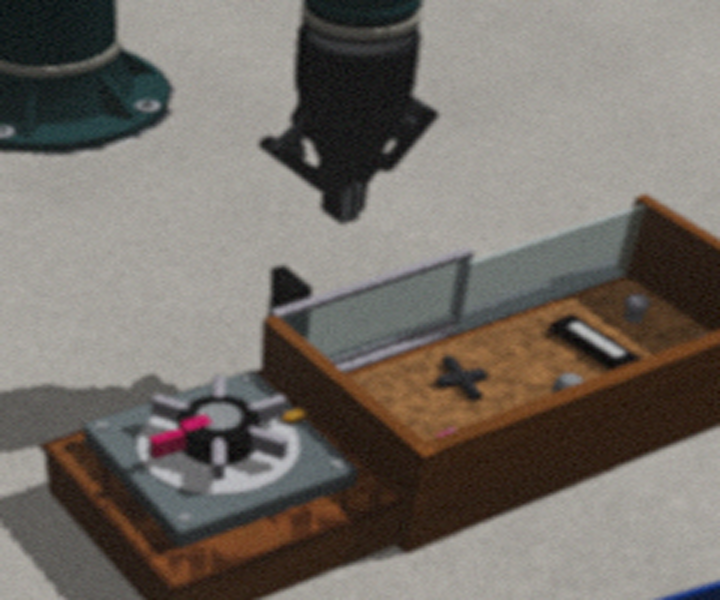

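Emit:
play_rows:
  deltas:
    - {"grip": 0,"tx": -0.0153,"ty": -0.055,"tz": 0,"yaw": 0}
    - {"grip": 0,"tx": -0.0153,"ty": -0.055,"tz": 0,"yaw": 0}
    - {"grip": 0,"tx": -0.0153,"ty": -0.055,"tz": 0,"yaw": 0}
    - {"grip": 0,"tx": 0,"ty": 0,"tz": 0.04,"yaw": 0}
    - {"grip": 0,"tx": 0,"ty": 0,"tz": 0,"yaw": 0}

```text
time: 6.6
ee_pos: [0.5732, -0.11, 0.3018]
eef_rot: [3.14, -0.007, -2.991]
ft_force: [0.1, -0.1, 0.7]
grip_width: 0.0
```

```bash
cat >> h.py <<'E'
A=np.array([.637,-.1013]);al=np.radians(6.6)
def polar():
    s=env.sense(); d=s["ee_pos"][:2]-A; print("r",np.linalg.norm(d).round(4),"phi",(np.degrees(np.arctan2(-d[0],d[1])-al)%360).round(1),"j7",s["joint_pos"][6].round(2))
E
python3 - <<'E'
from h import *
polar(); to(*(A-.062*np.array([np.cos(al),np.sin(al)])),.273)
c=shot("top","t2")
a=cv2.resize(c["color"][170:300,200:390],None,fx=4,fy=4,interpolation=cv2.INTER_CUBIC); cv2.imwrite("pics/crop6.png",a[...,::-1])
E
```

```text
r 0.0644 phi 91.2 j7 1.84
t 6.6 p [ 0.5732 -0.11    0.3018] yaw -171.37 F [ 0.09 -0.11  0.75] g 0.0
tool d [-0.0024  0.0012  0.0288]
```

View pics/crop6.png

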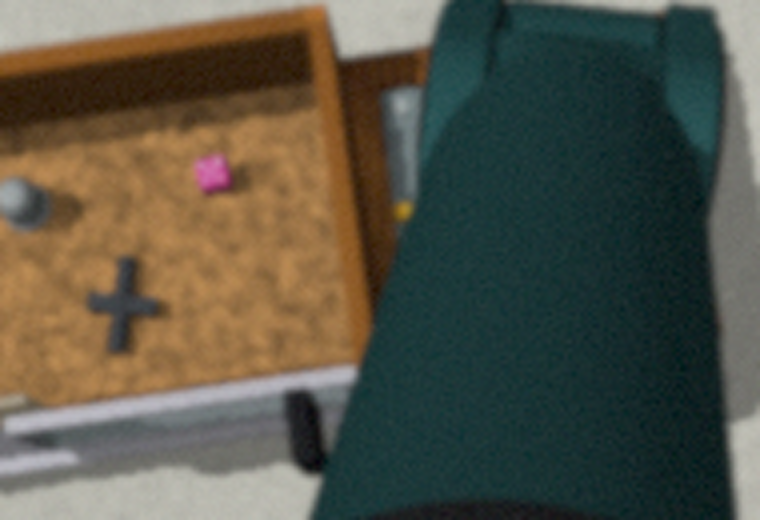

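Emit:
play_rows:
  deltas:
    - {"grip": 0,"tx": 0,"ty": 0.001,"tz": 0.029,"yaw": 0}
    - {"grip": 0,"tx": -0.007,"ty": 0,"tz": 0,"yaw": 0}
    - {"grip": 0,"tx": -0.007,"ty": 0,"tz": 0,"yaw": 0}
    - {"grip": 0,"tx": 0,"ty": 0,"tz": 0,"yaw": 0}

```text
time: 7.15
ee_pos: [0.59, -0.1059, 0.2772]
eef_rot: [-3.141, 0.004, -2.988]
ft_force: [-0.4, 0.3, 1.0]
grip_width: 0.0002
```

Emit:
play_rows:
  deltas:
    - {"grip": 0,"tx": -0.0007,"ty": -0.0085,"tz": 0,"yaw": -0.17}
    - {"grip": 0,"tx": -0.0007,"ty": -0.0085,"tz": 0,"yaw": -0.17}
    - {"grip": 0,"tx": -0.0007,"ty": -0.0085,"tz": 0,"yaw": -0.17}

```text
time: 7.52
ee_pos: [0.5952, -0.124, 0.2758]
eef_rot: [3.129, -0.005, -2.469]
ft_force: [-2.1, 2.4, -0.2]
grip_width: -0.0001
```

```bash
python3 - <<'E'
from h import *
polar(); to(.637,-.1013,.273)
c=shot("scene","s4")
a=cv2.resize(c["color"][130:330,230:430],None,fx=3,fy=3,interpolation=cv2.INTER_CUBIC); cv2.imwrite("pics/crop7.png",a[...,::-1])
E
```

```text
r 0.0475 phi 111.9 j7 2.24
t 7.53 p [ 0.5952 -0.124   0.2758] yaw -141.45 F [-2.1   2.37 -0.21] g -0.0001
tool d [-0.0468 -0.0083  0.0028]
```

View pics/crop7.png

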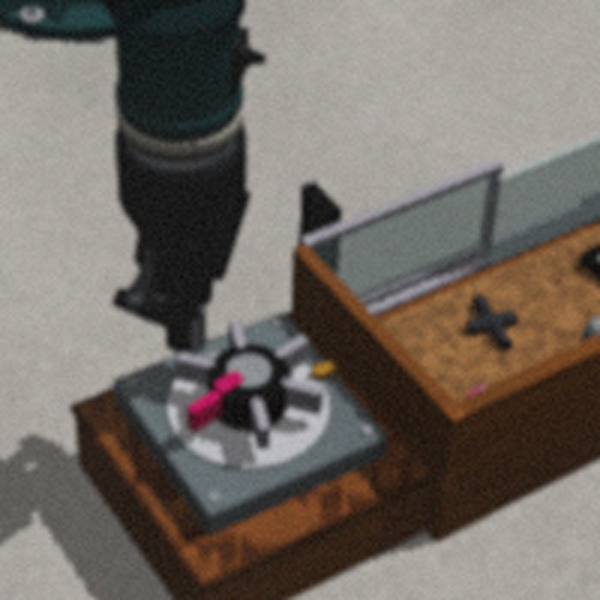

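Emit:
play_rows:
  deltas:
    - {"grip": 0,"tx": 0.0,"ty": -0.0085,"tz": 0,"yaw": -0.15}
    - {"grip": 0,"tx": -0.0007,"ty": -0.0085,"tz": 0,"yaw": -0.15}
    - {"grip": 0,"tx": -0.0007,"ty": -0.0085,"tz": 0,"yaw": -0.15}

```text
time: 7.95
ee_pos: [0.6181, -0.1467, 0.2767]
eef_rot: [-3.14, -0.0, -2.026]
ft_force: [1.1, 0.1, -0.9]
grip_width: 0.0001
```

```bash
python3 - <<'E'
from h import *
polar(); to(.637,-.1013,.273)
c=shot("scene","s5")
im=c["color"];hsv=cv2.cvtColor(im,cv2.COLOR_RGB2HSV);h,s,v=cv2.split(hsv)
m=(h>150)&(h<176)&(s>120)&(v>70);m[:,385:]=0;m[:230]=0;m[310:]=0
ys,xs=np.nonzero(m);q=plane(c,np.c_[xs,ys],.11)[:,:2];d=q.mean(0)-A
print(len(xs),"wheel deg",(np.degrees(np.arctan2(-d[0],d[1])-al)),np.linalg.norm(d))
E
```

```text
r 0.0492 phi 150.8 j7 2.59
t 7.95 p [ 0.6181 -0.1467  0.2767] yaw -116.1 F [ 1.14  0.08 -0.9 ] g 0.0001
tool d [-0.0491  0.003   0.0037]
122 wheel deg -120.57278547224524 0.02809331887768439
```

Emit:
play_rows:
  deltas:
    - {"grip": 0,"tx": 0.02,"ty": 0,"tz": 0,"yaw": 0}
    - {"grip": 0,"tx": -0.001,"ty": 0.012,"tz": 0,"yaw": 0.165}
    - {"grip": 0,"tx": -0.001,"ty": 0.012,"tz": 0,"yaw": 0.165}
    - {"grip": 0,"tx": -0.001,"ty": 0.012,"tz": 0,"yaw": 0.165}
    - {"grip": 0,"tx": -0.001,"ty": 0.012,"tz": 0,"yaw": 0.165}

```text
time: 8.62
ee_pos: [0.574, -0.1317, 0.2761]
eef_rot: [-3.141, -0.001, -2.7]
ft_force: [-0.8, 0.6, -0.2]
grip_width: -0.0
```

Emit:
play_rows:
  deltas:
    - {"grip": 0,"tx": -0.001,"ty": 0.012,"tz": 0,"yaw": 0.165}
    - {"grip": 0,"tx": -0.001,"ty": 0.012,"tz": 0,"yaw": 0.14}
    - {"grip": 0,"tx": 0,"ty": 0,"tz": 0,"yaw": 0}

```text
time: 9.0
ee_pos: [0.5679, -0.1072, 0.2761]
eef_rot: [-3.141, -0.001, -2.994]
ft_force: [1.5, 0.1, -0.3]
grip_width: -0.0
```

```bash
cat >> h.py <<'E'
def wheel(tag):
    c=shot("scene",tag)
    h,s,v=cv2.split(cv2.cvtColor(c["color"],cv2.COLOR_RGB2HSV))
    m=(h>150)&(h<176)&(s>120)&(v>70);m[:,385:]=0;m[:230]=0;m[310:]=0
    ys,xs=np.nonzero(m)
    if len(xs)<5: return print("pink px",len(xs))
    d=plane(c,np.c_[xs,ys],.11)[:,:2].mean(0)-A
    print(len(xs),"wheel deg",(np.degrees(np.arctan2(-d[0],d[1])-al)),np.linalg.norm(d))
def front(r,z):
    polar(); to(*(A-r*np.array([np.cos(al),np.sin(al)])),z)
E
python3 - <<'E'
from h import *
front(.05,.275); wheel("s6")
E
```

```text
r 0.0694 phi 88.3 j7 1.83
t 9.0 p [ 0.5679 -0.1072  0.2761] yaw -171.54 F [ 1.46  0.11 -0.3 ] g -0.0
tool d [-0.0193 -0.0027  0.0011]
122 wheel deg -114.18722472558883 0.02755413030996606
```

Emit:
play_rows:
  deltas:
    - {"grip": 0,"tx": -0.009,"ty": -0.0025,"tz": 0,"yaw": 0}
    - {"grip": 0,"tx": -0.0095,"ty": 0,"tz": 0,"yaw": 0}
    - {"grip": 0,"tx": 0,"ty": 0,"tz": 0,"yaw": 0}

```text
time: 9.43
ee_pos: [0.5888, -0.1074, 0.2758]
eef_rot: [-3.141, 0.002, -2.994]
ft_force: [-0.3, -0.4, -0.1]
grip_width: -0.0003
```

Emit:
play_rows:
  deltas:
    - {"grip": 0,"tx": -0.0007,"ty": -0.0085,"tz": 0,"yaw": -0.165}
    - {"grip": 0,"tx": -0.0007,"ty": -0.0085,"tz": 0,"yaw": -0.165}
    - {"grip": 0,"tx": -0.0007,"ty": -0.0085,"tz": 0,"yaw": -0.165}

```text
time: 9.8
ee_pos: [0.5948, -0.1266, 0.2746]
eef_rot: [3.132, -0.004, -2.49]
ft_force: [-1.3, 2.0, -0.6]
grip_width: 0.0003
```

Emit:
play_rows:
  deltas:
    - {"grip": 0,"tx": 0.0,"ty": -0.0085,"tz": 0,"yaw": -0.15}
    - {"grip": 0,"tx": -0.0007,"ty": -0.0085,"tz": 0,"yaw": -0.15}
    - {"grip": 0,"tx": -0.0007,"ty": -0.0085,"tz": 0,"yaw": -0.15}

```text
time: 10.18
ee_pos: [0.6158, -0.1477, 0.2754]
eef_rot: [3.14, -0.001, -2.045]
ft_force: [-0.3, 0.5, -0.1]
grip_width: -0.0002
```

```bash
python3 - <<'E'
from h import *
polar(); wheel("s7")
E
```

```text
r 0.051 phi 148.8 j7 2.58
123 wheel deg -72.80300687180352 0.029807817211961615
```

Emit:
play_rows:
  deltas:
    - {"grip": 0,"tx": 0.02,"ty": 0,"tz": 0,"yaw": 0}
    - {"grip": 0,"tx": -0.001,"ty": 0.012,"tz": 0,"yaw": 0.165}
    - {"grip": 0,"tx": -0.001,"ty": 0.012,"tz": 0,"yaw": 0.165}
    - {"grip": 0,"tx": -0.001,"ty": 0.012,"tz": 0,"yaw": 0.165}
    - {"grip": 0,"tx": -0.001,"ty": 0.012,"tz": 0,"yaw": 0.165}

```text
time: 10.85
ee_pos: [0.5726, -0.132, 0.2757]
eef_rot: [-3.141, -0.002, -2.719]
ft_force: [-0.4, -0.1, 0.4]
grip_width: -0.0003
```

Emit:
play_rows:
  deltas:
    - {"grip": 0,"tx": -0.001,"ty": 0.012,"tz": 0,"yaw": 0.165}
    - {"grip": 0,"tx": -0.001,"ty": 0.012,"tz": 0,"yaw": 0.12}
    - {"grip": 0,"tx": 0,"ty": 0,"tz": 0,"yaw": 0}

```text
time: 11.22
ee_pos: [0.5669, -0.1074, 0.2758]
eef_rot: [-3.141, -0.001, -2.994]
ft_force: [0.1, -0.9, 0.1]
grip_width: -0.0005
```

```bash
python3 - <<'E'
from h import *
front(.05,.275); wheel("s8")
c=cv2.imread("pics/s8.png")
cv2.imwrite("pics/crop8.png",cv2.resize(c[130:330,230:430],None,fx=3,fy=3,interpolation=cv2.INTER_CUBIC))
E
```

```text
r 0.0704 phi 88.4 j7 1.83
t 11.22 p [ 0.5669 -0.1074  0.2758] yaw -171.52 F [ 0.13 -0.86  0.11] g -0.0005
tool d [-0.0203 -0.0027  0.0008]
137 wheel deg -59.16347775661942 0.03168458335485981
```

View pics/crop8.png

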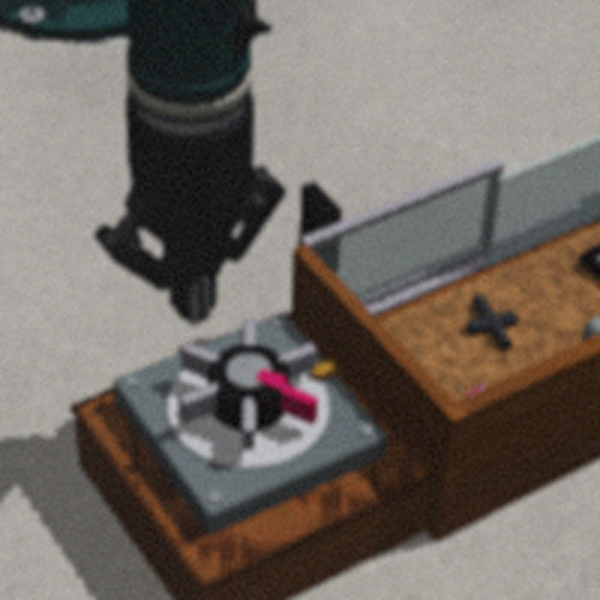

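One click short (pink at (290,393), pointer at (323,369)); the door is still shut. Third click.

Emit:
play_rows:
  deltas:
    - {"grip": 0,"tx": -0.0095,"ty": -0.0025,"tz": 0,"yaw": 0}
    - {"grip": 0,"tx": -0.01,"ty": 0,"tz": 0,"yaw": 0}
    - {"grip": 0,"tx": 0,"ty": 0,"tz": 0,"yaw": 0}

```text
time: 11.65
ee_pos: [0.589, -0.1074, 0.2758]
eef_rot: [-3.141, 0.002, -2.994]
ft_force: [-0.0, 0.4, 0.7]
grip_width: -0.0002
```

Emit:
play_rows:
  deltas:
    - {"grip": 0,"tx": -0.0007,"ty": -0.0085,"tz": 0,"yaw": -0.165}
    - {"grip": 0,"tx": -0.0007,"ty": -0.0085,"tz": 0,"yaw": -0.165}
    - {"grip": 0,"tx": -0.0007,"ty": -0.0085,"tz": 0,"yaw": -0.165}

```text
time: 12.02
ee_pos: [0.5953, -0.1272, 0.2748]
eef_rot: [3.134, -0.003, -2.49]
ft_force: [-0.6, 1.8, -0.6]
grip_width: 0.0001
```

Emit:
play_rows:
  deltas:
    - {"grip": 0,"tx": 0.0,"ty": -0.0085,"tz": 0,"yaw": -0.15}
    - {"grip": 0,"tx": -0.0007,"ty": -0.0085,"tz": 0,"yaw": -0.15}
    - {"grip": 0,"tx": -0.0007,"ty": -0.0085,"tz": 0,"yaw": -0.15}

```text
time: 12.4
ee_pos: [0.616, -0.1478, 0.2755]
eef_rot: [3.141, -0.001, -2.045]
ft_force: [0.2, -0.1, -0.7]
grip_width: 0.0
```

```bash
python3 - <<'E'
from h import *
polar(); wheel("s9")
E
```

```text
r 0.0511 phi 149.1 j7 2.58
128 wheel deg -18.649261301622715 0.03225626965596775
```

Retract straight out and up, let the spring settle, and back away for a top view.

Emit:
play_rows:
  deltas:
    - {"grip": 0,"tx": 0.012,"ty": 0,"tz": 0,"yaw": 0}
    - {"grip": 0,"tx": 0.013,"ty": 0,"tz": 0,"yaw": 0}
    - {"grip": 0,"tx": 0,"ty": 0,"tz": -0.04,"yaw": 0}
    - {"grip": 0,"tx": 0.0,"ty": 0,"tz": -0.05,"yaw": 0}
    - {"grip": 0,"tx": 0.05,"ty": 0,"tz": 0,"yaw": 0}

```text
time: 13.08
ee_pos: [0.5846, -0.2105, 0.3707]
eef_rot: [-3.132, 0.005, -2.043]
ft_force: [0.0, -1.0, -1.3]
grip_width: -0.0001
```

Emit:
play_rows:
  deltas:
    - {"grip": 0,"tx": 0.06,"ty": 0,"tz": 0,"yaw": 0}
    - {"grip": 0,"tx": 0.06,"ty": 0,"tz": 0,"yaw": 0}
    - {"grip": 0,"tx": 0.05,"ty": 0,"tz": 0,"yaw": 0}
    - {"grip": 0,"tx": 0,"ty": 0,"tz": 0,"yaw": 0}
    - {"grip": 0,"tx": 0,"ty": 0,"tz": 0,"yaw": 0}

```text
time: 13.7
ee_pos: [0.5026, -0.3648, 0.3656]
eef_rot: [3.141, 0.0, -2.051]
ft_force: [1.5, 0.3, -0.9]
grip_width: -0.0003
```

```bash
python3 - <<'E'
from h import *
polar(); wheel("s10"); to(.5,-.3,.36)
c=shot("top","t3"); im=c["color"]
cv2.imwrite("pics/crop9.png",cv2.resize(im[170:300,200:390],None,fx=4,fy=4,interpolation=cv2.INTER_CUBIC)[...,::-1])
h,s,v=cv2.split(cv2.cvtColor(im,cv2.COLOR_RGB2HSV))
m=(h>150)&(h<176)&(s>120)&(v>90);m[:,:290]=0;m[:,390:]=0;m[:170]=0;m[300:]=0
ys,xs=np.nonzero(m)
if len(xs):
    d=plane(c,np.c_[xs,ys],.114)[:,:2].mean(0)-A; print("top wheel deg",np.degrees(np.arctan2(-d[0],d[1])-al))
E
```

```text
r 0.2958 phi 146.4 j7 3.01
125 wheel deg -2.6476348850311884 0.03252548379308422
t 13.75 p [ 0.5034 -0.3638  0.3657] yaw -117.39 F [ 0.3   0.58 -0.21] g 0.0002
tool d [-0.055   0.0324  0.0057]
top wheel deg -2.450528631205815
```

View pics/crop9.png

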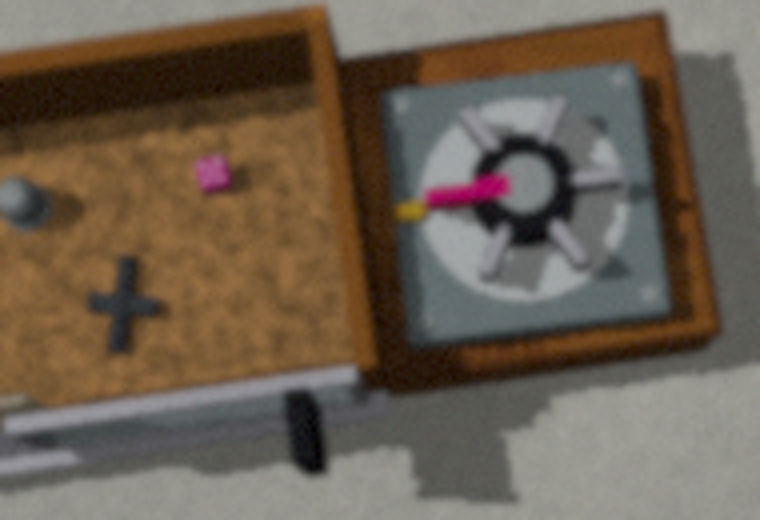

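```bash
python3 -c "
from h import *
c=shot('top','t4'); a=cv2.imread('pics/t1.png').astype(int); b=c['color'][...,::-1].astype(int)
print('goods diff',np.abs(a-b)[205:265,125:270].max(-1).mean())
env.sign_off()"
```

```text
goods diff 4.784712643678161
the job is handed in; nothing more can be done
```

I pushed the door shut by its pull until it hit the end stop; the force rose to 12 N and the pull stopped moving. I then turned the star wheel three clicks counterclockwise with the closed fingertips, drew the arm clear and handed the job in. That took about 14 s of robot time.

- **Wheel:** the pink tab is in line with the brass pointer. The scene camera read -2.6° and the top camera -2.5°, both within the ±8.6° allowed.
- **Door:** the last top view shows it unchanged from when it was shut.
- **Goods:** the picture over the goods matches the start apart from small differences (mean difference about 5 of 255).
- **Can:** I did not re-measure it at the end. The arm ended near it, but with the fingertips about 90 mm above its top.
- **Readings that disagreed:** wheel angles taken mid-push read up to about 19° short while the finger was still in the wheel. One reading after the first click was 6° off. The later views with the finger clear read within about 3° of the click positions.

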